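# Load the decorating stand and hold its stencil arm over the disc

## Robot

A 6-joint arm with a two-finger parallel gripper is mounted at the origin on the work surface. World frame = base frame: x ahead of the robot, y to its left, z up, the work surface at z = 0. Lengths are in mm, angles in degrees, forces in N, time in s.
With the tool pointing down it reaches from about 350 to 850 mm from the base axis. Payload 8.1 kg.
Tool frame: the origin (TCP) lies at the very end of the fingers, on their centre line; the grasp point (between the pads) lies 19 mm behind it; z points along the fingers, y is the line along which they close (so a half turn about z gives the same grasp; the last joint's range is limited). The gripper opens to 85 mm and grips with 20 to 120 N. Pads are 22 mm wide; open, the fingers measure 114 mm over their backs; the gripper's body (76 mm by 85 mm) begins 54 mm behind the grasp point. The pads swing forward as they close: fully open they stand 13 mm farther back than shut.
Start: joints at [-68.434, 7.471, 85.268, -0, 87.261, -4.893], TCP at [267.356, -537.146, 231.292] pointing down, gripper open.
Joint ranges: [-169.43, 169.43], [-51.17, 129.36], [1.28, 143.12], [-76.62, 256.62], [0, 156.53], [-152.29, 152.29]. Speed limits (degrees/s): [136.94, 136.94, 159.86, 180, 180, 180].

## Interface

Orientations are given as [roll, pitch, yaw] about the fixed x, y, z axes, in that order (R = Rz(yaw) Ry(pitch) Rx(roll)).
In Python, from bench import r gives the robot as it stands.
- The arm moves only by the shell command python3 -m jog 'ROWS' [FORCE]. ROWS is JSON, a list of rows, each a list of 7 numbers: the turn, a rotation vector about the tool's x, y, z in degrees, then the shift along the tool's x, y, z in mm, then the closure, from -1 (fully open) to 1 (shut), so that 0 is half open. A call has 1 to 5 rows; each row shifts and turns the commanded pose from where the row before left it, along the tool's axes as they then stand; what a row does not reach is not made up. A row lasts 1/10 s, in which the tool goes at most 50 mm and 8.59 degrees, less where a joint would pass 70% of its speed; a pose out of reach is approached as far as the arm can. A call is refused whole if a number of a shift passes 50 or a number of a turn 8.59, either way. A call with a gripper value outside its range is refused whole. The fingers move at their own pace and stop on an object; FORCE is the grip in N (left out, the last holds). Time passes only in rows, so rows that do not move let the fingers close. It gives the time, the measured TCP pose, the force, the opening and the grip force at its end, in the units of the state.
- r.sense(): the state, without advancing time (a new reading comes with each control period).
- r.snapshot(name): name is "scene" or "top" or "wrist"; returns a dict with "pixels" (420x560x3 uint8, red, green, blue), "fx", "fy", "cx", "cy" (pixels), "k1" (the pictures are not rectified: a ray, as slopes to the right and down, at radius r is drawn at 1 + k1 r^2 times it, then the intrinsics apply), "world_to_cam" (4x4, takes a point from world to camera coordinates); the wrist camera has in their place "hand_eye" (4x4, takes a point from camera to tool coordinates, whose origin is the TCP and whose axes are the flange's). Camera axes: x right, y up, looking along -z (the intrinsics and any distortion apply to the point x, -y, -z); pixel columns grow to the right and rows downward; lengths in mm; the calibration is good to about 2 mm. A picture is of the moment at which its call begins: read the wrist's pose just before it. There is no depth.
- r.hand_in(): hands the job in; it is judged then, once.
The state is a dict: "time": time; "joint_pos": joint angles; "qd": joint speeds; "joint_efforts": joint torques, N m; "tool_pos": TCP position; "tcp_rot": TCP orientation; "ft_force": force on the tool from outside, world axes, zero at the start; "wrist_torque": the same for the moment, N m; "finger_gap": finger opening in mm; "grip_force": force on a finger pad.
Only numpy, scipy, OpenCV 4.12 (cv2) and the standard library are available. Lean on these libraries where they do the work, as an engineer would, in place of code of your own. Each camera call takes 0.05 s, during which the arm holds its last target. There are 200 camera calls.

## Task

Pick the dry clay face disc with the blue features off the ware board, squeezing it only lightly because dry clay cracks (about 30 N of grip is plenty, 60 N breaks it), set it down gently, face up and flat in the round nest of the decorating stand, and let go of it while the stencil arm is still out of the way. Then take the stand's sprung stencil arm by its red post, swing it round against its spring until it meets its stop over the disc, and finish while still holding it there: do not let go, it would spring back. Leave the other discs and the things on the table where they are.

Things in the scene. Friction and masses are not known exactly. Their poses are not given: they have to be found in the camera images.
- blue_disc_centre (a point): centre (half-way up) of the disc to load: round dry clay disc, 56 mm in diameter, 17.5 mm thick, about 80 g, with blue eyes, mouth and a cap of hair in low relief on top; its z axis points up out of the face. Lies loose on the ware board at one of four places. Cracks if the fingers squeeze it with 60 N or more, or if it is dropped from more than 10 mm or pressed down hard (over 40 N)
- green_disc_centre (a point): centre of a like disc with green features, a bystander
- dark_disc_centre (a point): centre of a like disc with black features, a bystander
- white_disc_centre (a point): centre of a like disc with a white eyes-and-mouth face, a bystander
- ware_board: fixed square plywood board, 250 x 250 mm, 10 mm thick; origin at the centre of its underside. The four discs lie on it at about 55 mm (within 4 mm) either way from its centre along its x and y axes (about 110 mm between neighbours' centres)
- stand: fixed grey decorating stand; origin under the nest's centre on the table, z up. Base plate 235 x 110 mm, 12 mm thick (from 72 mm on the -x side to 162 mm on the +x side of the origin). The arm's pivot post stands at x = +120 mm, y = 0 of this frame. A yellow stop block, 62 mm high, stands at x = +65 mm, y = -14 mm
- nest (a point): centre of the floor of the round aluminium nest on the stand, 20 mm above the table: inside diameter 68 mm, outside 80 mm, its rim only 4 mm above the floor, so the disc stands out 13.5 mm above the rim: grip the disc clear of its lowest 5 mm or so
- stencil_arm (a joint): angle of the stencil arm about its upright pivot, rad: 0 sprung out of the way, 1.4 at its stop, growing counterclockwise seen from above. At 1.4 the arm points from the pivot along the stand's -x axis with its stencil ring over the nest; at 0 it is 1.4 rad clockwise of that, out on the stand's +y side. The spring always drives it back to 0: pushing at the red post takes about 1.6 N at 0 and 6 N at the stop
- post (a point): centre of the red upright round post on the stencil arm's outer end, by which the arm is swung: 18 mm in diameter, 58 mm tall, standing from 54 to 112 mm above the table, this point at 90 mm; it is 190 mm from the pivot axis and turns with the arm. The arm bar under it (14 mm wide) has its top at 56 mm; the white stencil ring, 78 mm outside, is centred 120 mm from the pivot, its underside 50 mm above the table
- colour_jar: bystander: white jar with blue lid, 54 mm wide, 70 mm tall; origin at its foot
- bowl: bystander: white bowl, 110 mm wide, 50 mm tall; origin at its foot
- brush: bystander: red brush lying on the table, 190 mm long
- spatula: bystander: black-handled spatula lying on the table, 190 mm long

How it is judged (in metres and radians):
On the way:
1. the blue-faced disc lies flat in the nest, let go, with the stencil arm still out of the way (horizontal distance between blue_disc_centre and nest below 0.007 m and z of blue_disc_centre in the frame of nest between 0.005 and 0.012 m and angle between blue_disc_centre's own z axis and vertical below 0.08 rad and contact force between the fingers and blue_disc below 0.1 N and value of joint stencil_arm below 0.3 rad), for 0.2 s.
At the end, for the whole second after the job is handed in: the robot still holds the stencil arm against its stop (joint above 1.34 of 1.4 rad, at rest, robot pressing on it with more than 1.5 N), and the blue-faced disc lies face up and flat in the nest (centre within 7 mm, tilt under 0.08 rad), not touched by the fingers (horizontal distance between blue_disc_centre and nest below 0.007 m and z of blue_disc_centre in the frame of nest between 0.005 and 0.012 m and angle between blue_disc_centre's own z axis and vertical below 0.08 rad and contact force between the fingers and blue_disc below 0.1 N and value of joint stencil_arm above 1.34 rad and velocity of joint stencil_arm between -0.1 and 0.1 rad/s and contact force between any of the fingers, the arm and stencil_arm above 1.5 N); the arm keeps its last pose, push and grip.
It fails at once if the dry disc is squeezed by the fingers with a grip of 60 N or more (120 N, both fingers added) (contact force between the fingers and blue_disc above 120 N).
It fails at once if the disc is dropped: out of the fingers with its underside 10 mm or more above the nest floor (height (world z) of blue_disc_centre above 0.039 m and contact force between the fingers and blue_disc below 0.02 N).
It fails at once if the disc is pressed hard onto the stand (over 40 N) (contact force between blue_disc and stand above 40 N).
It fails at once if another disc is moved by more than 15 mm (distance of any of green_disc_centre, dark_disc_centre, white_disc_centre from where it was at the start of the episode above 0.015 m).
It fails at once if a thing on the table is moved by more than 20 mm (distance of any of colour_jar, bowl, brush, spatula from where it was at the start of the episode above 0.02 m).
It also fails if it takes over 58 s, if anything falls off the work surface, if the arm or the gripper's body presses on something with over 40 N, if the wrist force passes 120 N, or if a joint passes its speed limit or range.

## Working session

There is one attempt and no reset: what is moved stays moved. The work goes in short steps, Python scripts to look and compute and a shell command to move; the robot and the scene stay as the last step left them, time stands still between calls to the robot, and variables do not carry over. Pictures are saved under pics/ and viewed, at most 10 in all, crops included, and the job is handed in when it is done.

```bash
mkdir -p pics; ls
cat > h.py <<'E'
import numpy as np, cv2
from bench import r
def snap(n,f):
    s=r.sense(); d=r.snapshot(n); cv2.imwrite('pics/'+f+'.png',cv2.cvtColor(np.asarray(d['pixels'],np.uint8),cv2.COLOR_RGB2BGR))
    import pickle; d=dict(d); d['tool_pos']=s['tool_pos']; d['tcp_rot']=s['tcp_rot']; pickle.dump(d,open('pics/'+f+'.pkl','wb')); return d
def load(f):
    import pickle; return pickle.load(open('pics/'+f+'.pkl','rb'))
def R(rpy):
    from scipy.spatial.transform import Rotation as Q
    return Q.from_euler('xyz',rpy,degrees=True).as_matrix()
def pose(d):
    if 'world_to_cam' in d: return np.linalg.inv(np.array(d['world_to_cam']))
    T=np.eye(4); T[:3,:3]=R(d['tcp_rot']); T[:3,3]=d['tool_pos']; return T@np.array(d['hand_eye'])
def p2w(d,u,v,z):
    K=np.array([[d['fx'],0,d['cx']],[0,d['fy'],d['cy']],[0,0,1.]])
    x,y=cv2.undistortPoints(np.array([[[u,v]]],float),K,np.array([d['k1'],0,0,0.]))[0,0]
    T=pose(d); ray=T[:3,:3]@np.array([x,-y,-1]); o=T[:3,3]
    return o+ray*(z-o[2])/ray[2]
def w2p(d,p):
    q=np.linalg.inv(pose(d))@np.append(p,1); x,y=q[0]/-q[2],-q[1]/-q[2]; s=1+d['k1']*(x*x+y*y)
    return d['fx']*x*s+d['cx'],d['fy']*y*s+d['cy']
E
python3 - <<'E'
from h import *
for n in('top','scene'):snap(n,n)
s=r.sense();print(s['tool_pos'],s['tcp_rot'],s['finger_gap'])
E
```

```text
pics
[ 267.18542464 -536.67642235  230.3647759 ] [-1.79906298e+02 -7.31359497e-03  2.64607438e+01] 85.5162395861623
```

View pics/top.png

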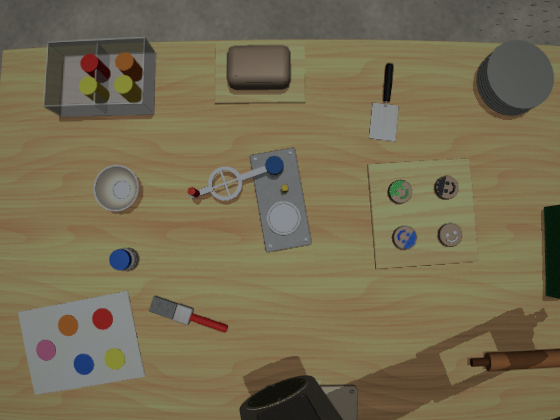

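View pics/scene.png

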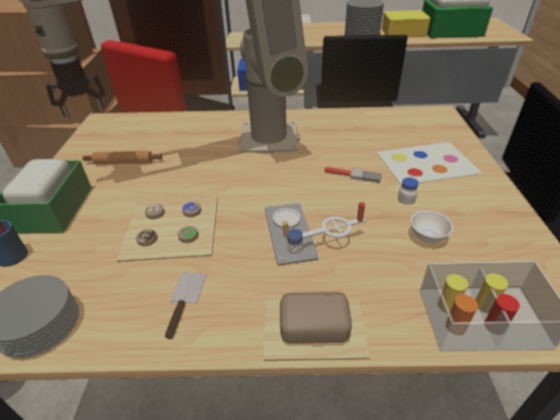

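The top view shows the blue disc at (404,238), nest at (284,218), pivot at (274,166), red post at (193,191). The robot base is at the bottom, with the board to the right and the stand in the centre.

Run:
```python
from h import *
np.set_printoptions(precision=1,suppress=True)
d=load('top'); im=d['pixels']
hsv=cv2.cvtColor(np.asarray(im,np.uint8),cv2.COLOR_RGB2HSV)
for n,u,v,z in [('blue',404.5,238,27.5),('green',400.5,191,27.5),('dark',447,187.5,27.5),('white',450.5,235,27.5),('nest',284,218,24),('pivot',274.5,165.5,70),('post',193,191,112),('ring',225,184,53),('bc1',369,163,10),('bc2',470,159,10),('bc3',477,262,10),('bc4',376,268,10),('jar',122,260,70),('bowl',117,189,50),('brush1',152,305,5),('brush2',227,328,5),('sc1',250,155,12),('sc2',296,149,12),('sc3',311,244,12),('sc4',266,251,12)]:
    print(n,p2w(d,u,v,z))
print(pose(d)[:3,3])
```

```text
blue [ 456.9 -217.4   27.5]
green [ 567.  -210.    27.5]
dark [ 575.1 -321.9   27.5]
white [ 463.  -327.5   27.5]
nest [505.2  63.3  24. ]
pivot [621.6  83.9  70. ]
post [560.5 260.2 112. ]
ring [582.3 197.8  53. ]
bc1 [ 636.1 -139.7   10. ]
bc2 [ 646.3 -387.4   10. ]
bc3 [ 398.  -397.6   10. ]
bc4 [ 387.  -152.6   10. ]
jar [409.  430.6  70. ]
bowl [573.  451.9  50. ]
brush1 [299.9 378.6   5. ]
brush2 [246.9 199.    5. ]
sc1 [656.2 143.7  12. ]
sc2 [670.   34.2  12. ]
sc3 [444.4   0.3  12. ]
sc4 [428.5 106.   12. ]
[ 449.6   55.1 1177.1]
```

```bash
python3 -m jog '[[0,0,8.23,0,0,0,-1],[0,0,8.23,0,0,0,-1],[0,0,0,30,-35,8,-1],[0,0,0,30,-35,8,-1],[0,0,0,30,-35,8,-1]]' 30; python3 -m jog '[[0,0,0,30,-35,8,-1],[0,0,0,30,-35,8,-1],[0,0,0,30,-35,8,-1],[0,0,0,31,-36,8,-1],[0,0,0,31,-36,8,-1]]'; python3 -m jog '[[0,0,0,0,0,0,-1],[0,0,0,0,0,0,-1]]'
python3 - <<'E'
from h import *
d=snap('wrist','w1'); print(d['tool_pos'],d['tcp_rot'],w2p(d,[457,-217,27.5]))
E
```

```text
time: 0.6
tool_pos: [337.9, -416.7, 206.4]
tcp_rot: [-179.9, 0.0, 9.9]
ft_force: [1.5, -1.2, -0.1]
finger_gap: 85.2
grip_force: 0.0
time: 1.1
tool_pos: [457.1, -215.5, 166.7]
tcp_rot: [-180.0, 0.0, 10.0]
ft_force: [1.2, -0.9, -0.0]
finger_gap: 85.3
grip_force: 0.0
time: 1.3
tool_pos: [456.7, -216.2, 166.7]
tcp_rot: [-180.0, 0.1, 10.2]
ft_force: [0.6, 0.2, -0.4]
finger_gap: 85.3
grip_force: 0.0
[ 456.74965043 -216.19456577  166.68923349] [-1.79963332e+02  6.57858078e-02  1.01787001e+01] (np.float64(278.61569631060473), np.float64(200.29745790247168))
```

View pics/w1.png

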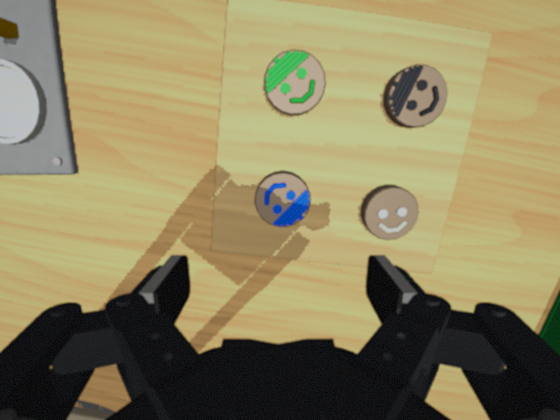

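The wrist view shows the blue disc's top centred at about (283,199), a few pixels right of prediction.

Run:
```python
from h import *
d=load('w1')
for u,v in((283,199),(295,81),(416,95),(391,211)): print(p2w(d,u,v,27.5))
print(p2w(d,18,101,24))
```

```text
[ 459.04266723 -220.98035925   27.5       ]
[ 566.90872768 -211.864953     27.5       ]
[ 575.89853894 -322.12289074   27.5       ]
[ 466.22491077 -328.8742527    27.5       ]
[507.98736034  44.34524506  24.        ]
```

```bash
python3 -m jog '[[0,0,0,1.1,3.4,40,-1],[0,0,0,0,0,40,-1],[0,0,0,0,0,40,-1],[0,0,0,0,0,20,-1],[0,0,0,0,0,10,-1]]' 25;  python3 -m jog '[[0,0,0,0,0,2,-0.5],[0,0,0,0,0,0,-0.4],[0,0,0,0,0,0,-0.4],[0,0,0,0,0,0,-0.3],[0,0,0,0,0,0,-0.25]]'; python3 -m jog '[[0,0,0,0,0,0,-0.2],[0,0,0,0,0,0,-0.1],[0,0,0,0,0,0,0]]'
```

```text
time: 1.85
tool_pos: [456.0, -221.2, 14.8]
tcp_rot: [-179.9, 0.2, 9.9]
ft_force: [0.2, 0.3, -0.9]
finger_gap: 85.2
grip_force: 0.0
time: 2.35
tool_pos: [459.6, -221.5, 17.5]
tcp_rot: [179.9, -0.1, 10.0]
ft_force: [-3.8, 1.4, 10.4]
finger_gap: 54.1
grip_force: 24.5
time: 2.65
tool_pos: [459.6, -221.6, 17.5]
tcp_rot: [179.9, -0.1, 10.0]
ft_force: [-3.1, 0.5, 9.9]
finger_gap: 54.1
grip_force: 24.5
```

Run:
```python
from h import *
d=snap('wrist','w2'); s=r.sense(); print(s['joint_pos'])
```

```text
[-3.14721735e+01  6.10765056e+00  1.10484604e+02 -3.01422941e-02
  6.32306546e+01  4.85271829e+01]
```

View pics/w2.png

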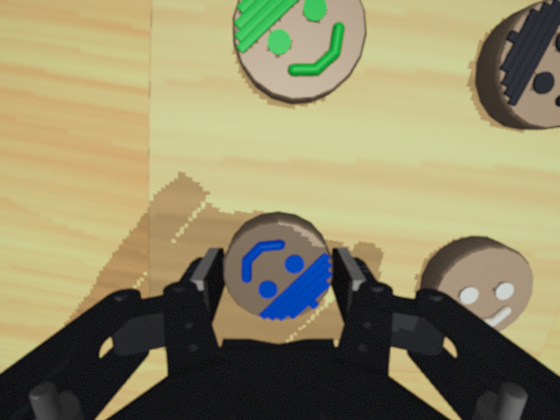

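Run:
```python
from h import *
d=load('w2'); H=np.linalg.inv(np.array(d['hand_eye'])); T=pose(d)@H
for x in(11,-11):
  for z in(-20,-15,-10,-5,0,5,8):
    print(x,z,[tuple(int(a) for a in w2p(d,(T@[x,y,z,1])[:3])) for y in(-27,27)])
im=cv2.imread('pics/w2.png')[200:360,160:400]; cv2.imwrite('pics/w2c.png',cv2.resize(im,None,fx=3.3,fy=3.3,interpolation=2))
```

```text
11 -20 [(217, 257), (337, 257)]
11 -15 [(219, 253), (335, 253)]
11 -10 [(221, 249), (333, 249)]
11 -5 [(223, 245), (331, 245)]
11 0 [(225, 241), (329, 241)]
11 5 [(226, 238), (328, 238)]
11 8 [(227, 236), (327, 236)]
-11 -20 [(220, 300), (334, 300)]
-11 -15 [(222, 294), (332, 295)]
-11 -10 [(223, 289), (331, 289)]
-11 -5 [(225, 284), (329, 284)]
-11 0 [(227, 279), (327, 280)]
-11 5 [(228, 275), (326, 275)]
-11 8 [(229, 273), (325, 273)]
```

View pics/w2c.png

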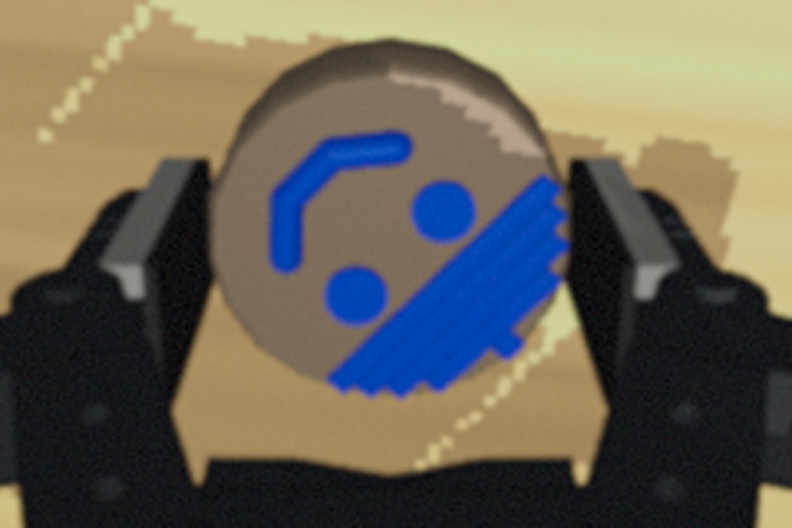

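The disc is centred, but the pad tips (224,248 in the full picture) are only near its top edge. The 54 mm gap and +10 N vertical force also fit a hold that is too high, so I'll open, lower and regrip.

```bash
python3 -m jog '[[0,0,0,0,0,0,-0.6],[0,0,0,0,0,0,-1],[0,0,0,0,0,0,-1],[0,0,0,0,0,0,-1]]' 25;  python3 -m jog '[[0,0,0,0,0,5,-1],[0,0,0,0,0,0,-1],[0,0,0,0,0,0,-1]]'; python3 -m jog '[[0,0,0,0,0,0,-0.5],[0,0,0,0,0,0,-0.3],[0,0,0,0,0,0,-0.2],[0,0,0,0,0,0,0],[0,0,0,0,0,0,0]]'
```

```text
time: 3.1
tool_pos: [458.4, -220.4, 15.2]
tcp_rot: [-180.0, 0.0, 10.0]
ft_force: [1.0, -1.1, -0.4]
finger_gap: 85.4
grip_force: 0.0
time: 3.4
tool_pos: [458.1, -220.3, 9.8]
tcp_rot: [-180.0, 0.0, 10.0]
ft_force: [0.2, -0.2, 0.5]
finger_gap: 85.3
grip_force: 0.0
time: 3.9
tool_pos: [458.5, -220.6, 10.7]
tcp_rot: [180.0, -0.0, 10.0]
ft_force: [-3.0, 0.5, 5.2]
finger_gap: 54.9
grip_force: 26.1
```

```bash
python3 -m jog '[[0,0,0,0,0,-2,0],[0,0,0,0,0,-2,0],[0,0,0,0,0,-4,0],[0,0,0,0,0,-7,0],[0,0,0,0,0,0,0]]'
python3 - <<'E'
from h import *
d=snap('wrist','w3')
im=cv2.imread('pics/w3.png')[130:410,60:460]; cv2.imwrite('pics/w3c.png',cv2.resize(im,None,fx=2,fy=2,interpolation=2))
E
```

```text
time: 4.4
tool_pos: [459.2, -221.1, 26.6]
tcp_rot: [179.9, -0.1, 10.0]
ft_force: [-0.3, 0.3, -0.7]
finger_gap: 55.0
grip_force: 26.6
```

View pics/w3c.png

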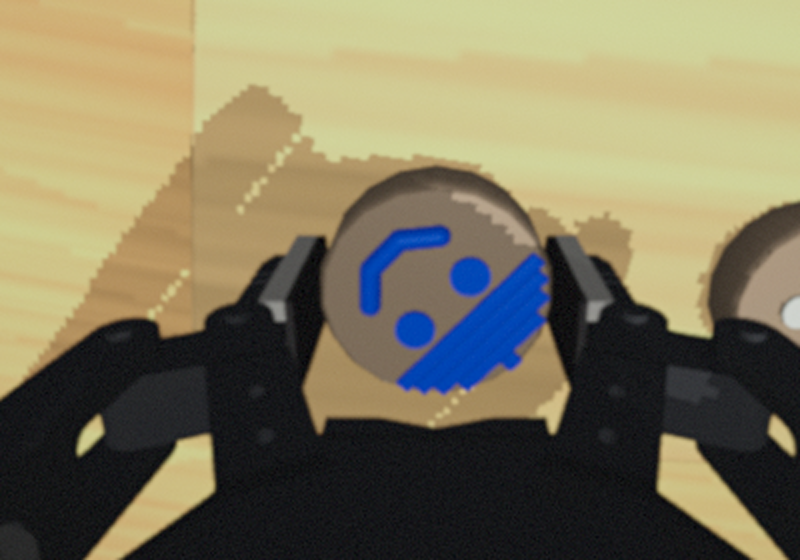

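```bash
python3 -m jog '[[0,0,0,0,0,-20,0],[0,0,0,0,0,-30,0],[0,0,0,0,0,-30,0],[0,0,0,1,-12,-15,0],[0,0,0,3,-26,0,0]]'; python3 -m jog '[[0,0,0,3,-32,0,0],[0,0,0,3,-32,0,0],[0,0,0,3,-32,0,0],[0,0,0,3,-32,0,0],[0,0,0,3,-32,0,0]]'; python3 -m jog '[[0,0,0,3,-32,0,0],[0,0,0,3,-28,0,0],[0,0,0,2,-14,0,0],[0,0,0,0,0,0,0],[0,0,0,0,0,0,0]]'
python3 - <<'E'
from h import *
d=load('w3'); p=p2w(d,278,275,43.4); print('disc',p, d['tool_pos'], R(d['tcp_rot']).T@(p-np.array(d['tool_pos'])))
d=snap('wrist','w4'); print(d['tool_pos'],d['tcp_rot'], w2p(d,[505,63,24]))
E
```

```text
time: 4.95
tool_pos: [457.7, -184.3, 123.8]
tcp_rot: [179.8, -0.3, 9.9]
ft_force: [0.1, 0.3, -0.7]
finger_gap: 54.8
grip_force: 26.9
time: 5.45
tool_pos: [442.4, -21.1, 120.3]
tcp_rot: [180.0, -0.0, 10.0]
ft_force: [-0.1, 0.1, -0.5]
finger_gap: 55.0
grip_force: 26.9
time: 5.95
tool_pos: [437.7, 51.9, 120.2]
tcp_rot: [180.0, 0.0, 10.1]
ft_force: [0.4, 0.4, -1.8]
finger_gap: 55.0
grip_force: 26.9
disc [ 459.99919575 -221.15194589   43.4       ] [ 459.24831756 -221.08272683   26.63701859] [  0.75327415   0.22163627 -16.76155155]
[437.66815607  51.94617604 120.21175064] [1.79981787e+02 7.94688803e-03 1.00628816e+01] (np.float64(278.8355861422117), np.float64(128.0460763970036))
```

View pics/w4.png

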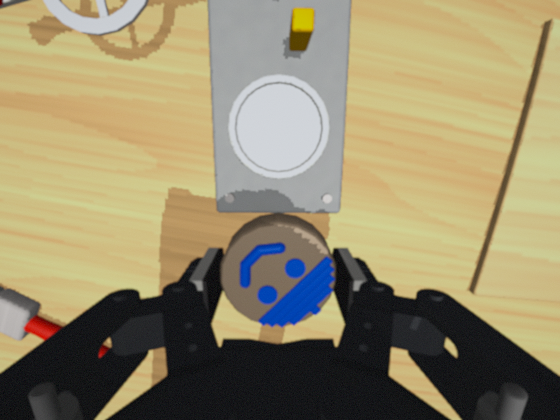

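The nest appears at (279,126), 2 px from prediction, and the disc is held flat. Next I go over the nest and lower it.

```bash
python3 -m jog '[[0,0,0,20,0.4,0,0],[0,0,0,30,0.4,0,0],[0,0,0,19,0,0,0],[0,0,0,0,0,25,0],[0,0,0,0,0,30,0]]'; python3 -m jog '[[0,0,0,0,0,20,0],[0,0,0,0,0,12,0],[0,0,0,0,0,6,0],[0,0,0,0,0,0,0],[0,0,0,0,0,0,0]]'; python3 -m jog '[[0,0,0,0,0,1.5,0],[0,0,0,0,0,0,0],[0,0,0,0,0,0,0]]'
```

```text
time: 6.5
tool_pos: [508.2, 62.0, 66.1]
tcp_rot: [180.0, -0.2, 9.9]
ft_force: [-0.4, 0.4, -1.7]
finger_gap: 54.8
grip_force: 26.9
time: 7.0
tool_pos: [506.7, 63.0, 28.4]
tcp_rot: [180.0, -0.1, 10.0]
ft_force: [0.8, 0.5, 0.3]
finger_gap: 54.7
grip_force: 26.9
time: 7.3
tool_pos: [506.2, 63.3, 26.3]
tcp_rot: [180.0, -0.1, 10.0]
ft_force: [-0.0, 0.9, -1.0]
finger_gap: 54.9
grip_force: 26.9
```

Not in contact yet; creeping down.

```bash
python3 -m jog '[[0,0,0,0,0,1.5,0],[0,0,0,0,0,0,0],[0,0,0,0,0,1,0],[0,0,0,0,0,0,0],[0,0,0,0,0,0,0]]'; python3 -m jog '[[0,0,0,0,0,1,0],[0,0,0,0,0,0,0],[0,0,0,0,0,0,0]]'; python3 -m jog '[[0,0,0,0,0,1,0],[0,0,0,0,0,0,0],[0,0,0,0,0,0,0]]'
```

```text
time: 7.8
tool_pos: [505.8, 63.2, 23.2]
tcp_rot: [-180.0, 0.0, 10.0]
ft_force: [0.3, 0.5, -0.6]
finger_gap: 54.9
grip_force: 26.9
time: 8.1
tool_pos: [505.8, 63.2, 22.2]
tcp_rot: [-180.0, 0.0, 10.0]
ft_force: [-0.1, 0.1, 0.1]
finger_gap: 54.6
grip_force: 26.9
time: 8.4
tool_pos: [505.8, 63.2, 21.2]
tcp_rot: [-180.0, 0.0, 10.0]
ft_force: [-0.4, -0.0, -0.3]
finger_gap: 55.2
grip_force: 26.9
```

```bash
python3 -m jog '[[0,0,0,0,0,0.7,0],[0,0,0,0,0,0,0],[0,0,0,0,0,0,0]]'; python3 -m jog '[[0,0,0,0,0,0.7,0],[0,0,0,0,0,0,0],[0,0,0,0,0,0,0]]'
```

```text
time: 8.7
tool_pos: [506.0, 63.2, 20.8]
tcp_rot: [180.0, -0.0, 10.0]
ft_force: [-1.0, -0.9, 1.8]
finger_gap: 54.7
grip_force: 27.1
time: 9.0
tool_pos: [506.0, 63.2, 20.7]
tcp_rot: [180.0, -0.0, 10.0]
ft_force: [-5.4, -1.1, 9.3]
finger_gap: 54.6
grip_force: 27.8
```

Contact came at the predicted height, so I back off slightly, open and lift.

```bash
python3 -m jog '[[0,0,0,0,0,-0.6,0],[0,0,0,0,0,0,-0.4],[0,0,0,0,0,0,-0.6],[0,0,0,0,0,0,-0.9],[0,0,0,0,0,0,-1]]'; python3 -m jog '[[0,0,0,0,0,0,-1],[0,0,0,0,0,-5,-1],[0,0,0,0,0,-25,-1],[0,0,0,0,0,-45,-1],[0,0,0,0,0,-45,-1]]';  python3 -m jog '[[0,0,0,-25,0,-25,-1],[0,0,0,-35,0,0,-1],[0,0,0,0,0,0,-1],[0,0,0,0,0,0,-1]]'
python3 - <<'E'
from h import *
d=snap('wrist','w5');snap('top','top2'); print(d['tool_pos'],d['tcp_rot'], w2p(d,[506.3,63.3,24]), w2p(d,[506.3,63.3,37.5]))
E
```

```text
time: 9.5
tool_pos: [505.8, 63.2, 20.3]
tcp_rot: [-180.0, 0.0, 10.0]
ft_force: [0.3, -0.8, 0.7]
finger_gap: 85.5
grip_force: 0.0
time: 10.0
tool_pos: [504.8, 63.1, 141.3]
tcp_rot: [-180.0, 0.1, 10.0]
ft_force: [1.5, 0.6, -1.0]
finger_gap: 85.3
grip_force: 0.0
time: 10.4
tool_pos: [446.7, 52.7, 166.1]
tcp_rot: [180.0, -0.1, 10.0]
ft_force: [-0.2, 0.3, 0.8]
finger_gap: 85.6
grip_force: 0.0
[446.65756262  52.70677179 166.07158128] [ 1.79985434e+02 -8.80668435e-02  9.98675003e+00] (np.float64(277.61146987984904), np.float64(137.13163257401004)) (np.float64(277.60595872623963), np.float64(137.42884901876369))
```

View pics/w5.png

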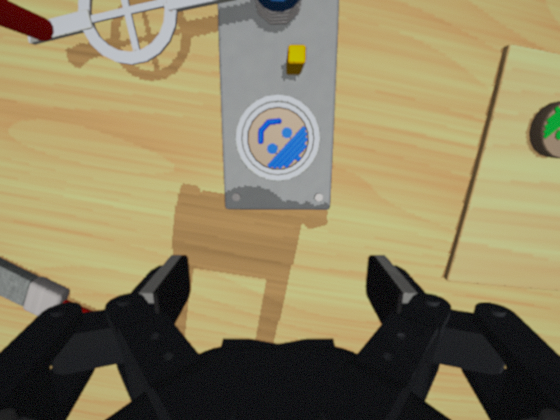

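The disc sits flat and centred in the nest at (278,137), and the stencil arm is still out of the way. Next I turn the hand by 100° and go above the post.

```bash
for i in 1 2; do python3 -m jog '[[0,0,-8.4,0,0,0,-1],[0,0,-8.4,0,0,0,-1],[0,0,-8.4,0,0,0,-1],[0,0,-8.4,0,0,0,-1],[0,0,-8.4,0,0,0,-1]]' 40 | grep rot; done; python3 -m jog '[[0,0,-8,0,0,0,-1],[0,0,-8,0,0,0,-1],[0,0,0,20,24,0,-1],[0,0,0,26.5,30,0,-1],[0,0,0,26.5,30,0,-1]]'; python3 -m jog '[[0,0,0,26.5,30,0,-1],[0,0,0,26.5,30,0,-1],[0,0,0,26,30,0,-1],[0,0,0,6,5,0,-1],[0,0,0,0,0,0,-1]]';python3 -m jog '[[0,0,0,0,0,0,-1],[0,0,0,0,0,0,-1]]'
python3 - <<'E'
from h import *
d=snap('wrist','w6'); print(d['tool_pos'],d['tcp_rot'], w2p(d,[560.3,261.5,112]))
E
```

```text
tcp_rot: [-180.0, 0.0, 52.3]
tcp_rot: [-180.0, -0.0, 94.4]
time: 12.0
tool_pos: [502.1, 151.3, 165.2]
tcp_rot: [180.0, 0.0, 109.9]
ft_force: [0.7, -0.1, -0.1]
finger_gap: 85.4
grip_force: 0.0
time: 12.5
tool_pos: [561.2, 263.8, 164.2]
tcp_rot: [-179.9, -0.0, 110.1]
ft_force: [-0.8, 0.1, -0.6]
finger_gap: 85.3
grip_force: 0.0
time: 12.7
tool_pos: [560.8, 261.4, 165.4]
tcp_rot: [-180.0, 0.0, 109.9]
ft_force: [-0.5, 0.3, -0.3]
finger_gap: 85.5
grip_force: 0.0
[560.76608308 261.37937709 165.37537004] [-1.79970692e+02  1.40366285e-02  1.09942350e+02] (np.float64(276.50880345478396), np.float64(227.9419658427575))
```

View pics/w6.png

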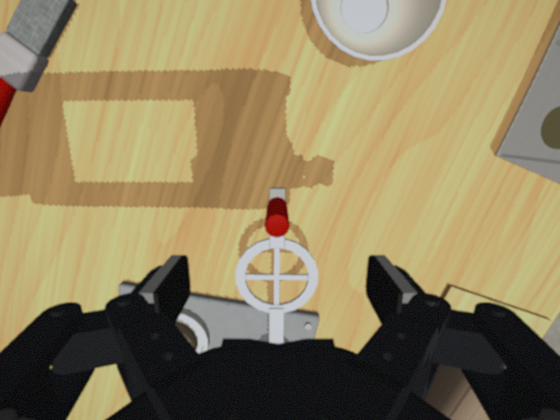

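The post top is at (277,224), within 2 mm of prediction and centred between the fingers. Lowering to about z = 68 and closing.

```bash
python3 -m jog '[[0,0,0,1,0,25,-1],[0,0,0,0,0,30,-1],[0,0,0,0,0,25,-1],[0,0,0,0,0,17,-1],[0,0,0,0,0,0,-1]]' 40;python3 -m jog '[[0,0,0,0,0,0,0],[0,0,0,0,0,0,0.4],[0,0,0,0,0,0,0.7],[0,0,0,0,0,0,1],[0,0,0,0,0,0,1]]';python3 -m jog '[[0,0,0,0,0,0,1],[0,0,0,0,0,0,1]]'
```

```text
time: 13.25
tool_pos: [558.6, 262.0, 65.7]
tcp_rot: [-179.7, 0.0, 110.0]
ft_force: [-0.3, 0.4, -0.3]
finger_gap: 85.7
grip_force: 0.0
time: 13.75
tool_pos: [560.4, 263.4, 69.5]
tcp_rot: [-180.0, -0.0, 110.0]
ft_force: [-8.0, -3.6, 10.9]
finger_gap: 17.0
grip_force: 38.7
time: 13.95
tool_pos: [560.2, 263.3, 69.6]
tcp_rot: [-180.0, 0.0, 110.0]
ft_force: [-5.8, -2.1, 8.1]
finger_gap: 17.1
grip_force: 38.8
```

```bash
python3 -m jog '[[0,0,-2,-0.1,-6.6,0,1],[0,0,-4,-0.46,-13.25,0,1],[0,0,-4,-0.46,-13.25,0,1],[0,0,0,0,0,0,1]]'
python3 - <<'E'
from h import *
s=r.sense(); v=np.array(s['tool_pos'][:2])-[624.8,84.4]; print(np.hypot(*v),np.degrees(np.arctan2(v[1],v[0])),s['tcp_rot'][2])
E
```

```text
time: 14.35
tool_pos: [530.4, 249.9, 69.6]
tcp_rot: [179.9, -0.0, 120.1]
ft_force: [1.3, 3.9, 1.3]
finger_gap: 16.9
grip_force: 39.4
190.56167635713692 119.69883849490638 120.13728907866329
```

The radius and heading follow the arc, so I carry on.

```bash
for i in 1; do python3 -m jog '[[0,0,-4,-0.46,-13.25,0,1],[0,0,-4,-0.46,-13.25,0,1],[0,0,-4,-0.46,-13.25,0,1],[0,0,-4,-0.46,-13.25,0,1],[0,0,-4,-0.46,-13.25,0,1]]'; done; python3 -m jog '[[0,0,-4,-0.46,-13.25,0,1],[0,0,-4,-0.46,-13.25,0,1],[0,0,-4,-0.46,-13.25,0,1],[0,0,-4,-0.46,-13.25,0,1],[0,0,-4,-0.46,-13.25,0,1]]'; python3 -m jog '[[0,0,-4,-0.46,-13.25,0,1],[0,0,-4,-0.46,-13.25,0,1],[0,0,-4,-0.46,-13.25,0,1],[0,0,0,0,0,0,1]]'
python3 - <<'E'
from h import *
s=r.sense(); v=np.array(s['tool_pos'][:2])-[624.8,84.4]; print(np.hypot(*v),np.degrees(np.arctan2(v[1],v[0]))%360,s['tcp_rot'][2])
E
```

```text
time: 14.85
tool_pos: [479.6, 208.8, 69.6]
tcp_rot: [179.9, -0.1, 140.2]
ft_force: [-5.5, 8.7, 7.1]
finger_gap: 17.1
grip_force: 40.6
time: 15.35
tool_pos: [445.3, 151.8, 69.5]
tcp_rot: [179.9, -0.2, 160.2]
ft_force: [-13.6, 9.7, 15.1]
finger_gap: 16.9
grip_force: 41.5
time: 15.75
tool_pos: [434.8, 112.0, 69.4]
tcp_rot: [179.9, -0.3, 172.1]
ft_force: [-21.2, 9.0, 21.7]
finger_gap: 16.9
grip_force: 42.2
192.02189482158838 171.73498578472035 172.1035276206831
```

The force is building up radially (−x) and upward, so I ease outward and up before the last stretch.

```bash
python3 -m jog '[[0,0,0,1,0,-1,1],[0,0,0,1,0,-0.5,1],[0,0,0,0,0,0,1],[0,0,0,0,0,0,1]]'; python3 -m jog '[[0,0,-4,-0.3,-13.25,-0.3,1],[0,0,-4,-0.3,-13.25,-0.3,1],[0,0,-4,-0.3,-13.25,-0.3,1],[0,0,-2,0,-7,0,1],[0,0,0,0,0,0,1]]'
python3 - <<'E'
from h import *
s=r.sense(); v=np.array(s['tool_pos'][:2])-[624.8,84.4]; print(np.hypot(*v),np.degrees(np.arctan2(v[1],v[0]))%360,s['tcp_rot'][2])
E
```

```text
time: 16.15
tool_pos: [434.8, 112.5, 69.7]
tcp_rot: [179.9, -0.1, 172.0]
ft_force: [-1.7, 5.8, -1.9]
finger_gap: 16.6
grip_force: 39.8
time: 16.65
tool_pos: [433.4, 65.2, 69.8]
tcp_rot: [179.9, -0.1, -174.0]
ft_force: [2.4, 7.0, -11.1]
finger_gap: 16.9
grip_force: 39.8
192.36297909507414 185.72813910999903 -173.9998303371219
```

```bash
python3 -m jog '[[0,0,-2,-0.1,-6.6,0.5,1],[0,0,-1,-0.1,-3.3,0.3,1],[0,0,0,0,0,0,1],[0,0,0,0,0,0,1]]'; python3 -m jog '[[0,0,-1,0,-3.3,0,1],[0,0,0,0,0,0,1],[0,0,0,0,0,0,1]]';python3 -m jog '[[0,0,-0.4,0,-1.5,0,1],[0,0,0,0,0,0,1],[0,0,0,0,0,0,1]]'
```

```text
time: 17.05
tool_pos: [434.6, 56.0, 69.7]
tcp_rot: [179.9, -0.1, -171.0]
ft_force: [-2.6, 5.2, -1.1]
finger_gap: 17.4
grip_force: 40.7
time: 17.35
tool_pos: [435.1, 52.8, 69.7]
tcp_rot: [179.9, -0.1, -170.0]
ft_force: [-2.3, 6.0, -0.4]
finger_gap: 17.0
grip_force: 40.7
time: 17.65
tool_pos: [435.3, 51.4, 69.6]
tcp_rot: [179.9, -0.1, -169.6]
ft_force: [-2.0, 6.5, -0.8]
finger_gap: 17.1
grip_force: 40.7
```

```bash
python3 -m jog '[[0,0,0,0,-1.2,0,1],[0,0,0,0,0,0,1],[0,0,0,0,0,0,1]]';python3 -m jog '[[0,0,0,0,-1.2,0,1],[0,0,0,0,0,0,1],[0,0,0,0,0,0,1]]'
```

```text
time: 17.95
tool_pos: [435.4, 50.8, 69.6]
tcp_rot: [179.8, -0.1, -169.6]
ft_force: [-3.6, 8.0, 0.5]
finger_gap: 17.2
grip_force: 40.9
time: 18.25
tool_pos: [435.5, 50.3, 69.7]
tcp_rot: [179.8, -0.1, -169.6]
ft_force: [-3.4, 13.0, 0.4]
finger_gap: 17.2
grip_force: 41.1
```

The tangential force has risen from about 6 to 13 N, so the arm is at its stop. I'll check with one picture.

```bash
python3 -m jog '[[0,0,0,0,0,0,1],[0,0,0,0,0,0,1],[0,0,0,0,0,0,1]]'
python3 - <<'E'
from h import *
snap('top','top3'); im=cv2.imread('pics/top3.png')[110:340,80:500]; cv2.imwrite('pics/top3c.png',cv2.resize(im,None,fx=1.9,fy=1.9))
E
```

```text
time: 18.55
tool_pos: [435.5, 50.3, 69.7]
tcp_rot: [179.8, -0.1, -169.6]
ft_force: [-3.8, 14.1, 0.9]
finger_gap: 17.2
grip_force: 41.0
```

View pics/top3c.png

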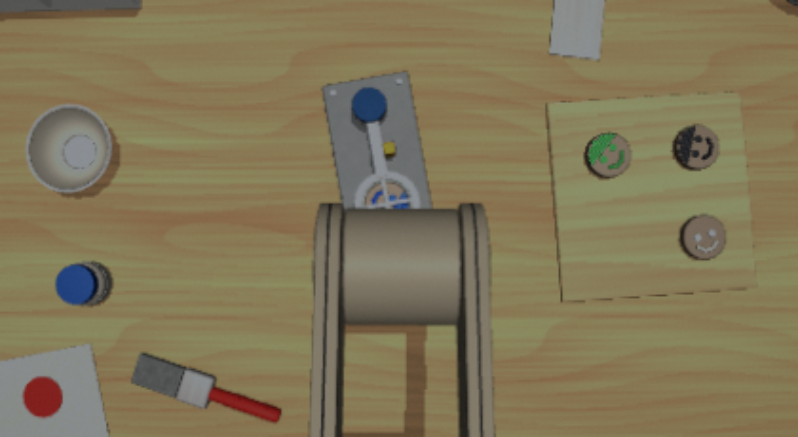

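The arm bar rests against the yellow stop at (389,149) in the crop. The ring is over the disc at (388,200), and the bystanders are where they were.

```bash
python3 -c "
from bench import r
print(r.hand_in())"
```

```text
the job is handed in; nothing more can be done
None
```

The blue-faced disc is flat and released in the nest, and I handed in with the gripper still holding the stencil arm against its stop with about 14 N; the hand-in returned no verdict.

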